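# Vent the lens-cleaner canister and take off its safety cap

### The arm

A 6-joint arm with a two-finger parallel gripper is mounted at the origin on the work surface. World frame = base frame: x ahead of the robot, y to its left, z up, the work surface at z = 0. Lengths are in m, angles in rad, forces in N, time in s.
With the tool pointing down it reaches from about 0.375 to 0.9 m from the base axis. Payload 3.1 kg.
Tool frame: the origin (TCP) lies on the centre line of the jaws, within the pads' length; the fingertips stand 22 mm ahead of it and the grasp point (between the pads) lies 3 mm ahead of it; z points along the fingers, y is the line along which they close (so a half turn about z gives the same grasp; the last joint's range is limited). The gripper opens to 85 mm and grips with 20 to 120 N. Pads are 22 mm wide; open, the fingers measure 114 mm over their backs; the gripper's body (76 mm by 85 mm) begins 54 mm behind the grasp point. The pads swing forward as they close: fully open they stand 13 mm farther back than shut.
Start: joints at [1.044, 0.527, 1.433, -0, 1.181, -0.178], TCP at [0.213, 0.588, 0.253] pointing down, gripper open.
Joint ranges: [-3.08, 3.08], [-0.75, 2.2], [0.22, 2.44], [-1.43, 4.57], [0, 2.65], [-2.85, 2.85]. Speed limits (rad/s): [2.79, 2.79, 3.14, 3.14, 3.14, 3.14].

### API

Orientations are given as a unit quaternion [x, y, z, w].
In Python, from station import sense, eyes, job gives the robot as it stands.
- The arm moves only by the shell command python3 -m pendant 'ROWS' [FORCE]. ROWS is rows parted by semicolons, their numbers by spaces, 1 to 20 of them, each of 5 numbers: dx, dy, dz in m, then a turn about the tool's z in rad, then the opening from 0.0 (shut) to 1.0 (fully open); each row is the pose to reach, as a shift and turn from the pose commanded when the command began, along the tool's axes at that moment; what a row does not reach only later rows make up. A row lasts 1/10 s, in which the tool goes at most 0.05 m and 0.15 rad, less where a joint would pass 70% of its speed; a pose out of reach is approached as far as the arm can. The fingers move at their own pace and stop on an object; FORCE is the grip in N (left out, the last holds). Time passes only in rows, so rows that do not move let the fingers close. It prints the time, the measured TCP pose, the force, the opening and the grip force at its end.
- sense(): the state, without advancing time (a new reading comes with each control period).
- eyes.snapshot(name): name is "scene" or "side" or "wrist"; returns a dict with "pixels" (400x640x3 uint8, red, green, blue), "range_z" (400x640 float32, m along the optical axis (not along the pixel's ray), 0 where there is no reading), "fov_y" (degrees; the focal length in pixels is half the picture's height over the tangent of half this angle, whatever the lens; pixels are square), "cx", "cy" (the principal point, pixels), "R" (3x3) and "t" (3): a world point X has camera coordinates R X + t; the wrist camera has in their place "hand_eye" (4x4, takes a point from camera to tool coordinates, whose origin is the TCP and whose axes are the flange's). Camera axes: x right, y down, z forward; pixel columns grow to the right and rows downward; lengths in m; the calibration is good to about 2 mm. The wrist camera is an equidistant fisheye: a pixel r from the principal point sees the ray r / f radians off the axis. A picture is of the moment at which its call begins: read the wrist's pose just before it.
- job.sign_off(): hands the job in; it is judged then, once.
The state is a dict: "t": time; "q": joint angles; "qd": joint speeds; "tau": joint torques, N m; "tcp_pos": TCP position; "tool_rot": TCP orientation; "force": force on the tool from outside, world axes, zero at the start; "ft_torque": the same for the moment, N m; "finger_gap": opening from 0.0 (shut) to 1.0 (fully open); "gripper_force": force on a finger pad.
Only numpy, scipy, OpenCV 4.12 (cv2) and the standard library are available. Lean on these libraries where they do the work, as an engineer would, in place of code of your own. Each camera call takes 0.05 s, during which the arm holds its last target. There are 200 camera calls.

### The job

The lens-cleaner canister has to be vented and opened for refilling: pull the vent valve's slide knob all the way out until it clicks, then push it fully home again. Next press the canister's push-and-turn safety cap down, twist it anticlockwise (seen from above) about a quarter turn until it is free, and lift it straight up. Finish still holding the cap level in the gripper, at least 6 cm above the canister's mouth and over it, with nothing else touching it, and leave the vials, lens case and drops bottle where they stand.

Things in the scene. Friction and masses are not known exactly. Their poses are not given: they have to be found in the camera images.
- canister: Upright round steel canister, bolted down: foot 116 mm across, 8 mm high; body 94 mm across up to 88 mm; shoulder sloping in to 110 mm high, where the neck (28 mm across) begins. Origin: centre of its underside on the counter, z up. Its x axis is the line of the two bayonet notches (no outer sign of it). Stands left or right of the valve
- mouth (a point): Centre of the top of the canister's neck, 143.5 mm above the counter, on the canister's axis
- cap: Round ribbed white plastic safety cap, 48 mm across, 34 mm high, about 45 g, two small raised bars on top along its x axis. Origin: centre of its underside; z up through its top. Starts locked: origin on the canister's axis 120 mm above the counter, x axes of both in line. A spring holds it up in its bayonet notches, where it turns only about 4 degrees. Loose once off
- cap_top (a point): Centre of the cap's top, 34 mm above its underside, 154 mm above the counter when locked. Push straight down 3 to 5.5 mm (6 N to start, 13 N at 5 mm, stop at 5.5 mm), then turn anticlockwise seen from above: past 30 degrees no more pressing is needed, between 55 and 130 degrees from locked it lifts straight off, 135 is a dead stop. Clockwise is blocked
- valve: Fixed vent valve beside the canister: aluminium block 60 (x) x 54 (y) x 74 mm high on a foot plate 84 x 90 x 6 mm, with a 24 mm brass stud on top (up to 86 mm) and a copper pipe behind (+x side). Origin: centre of its underside on the counter; its own -x face, roughly towards the robot, carries the slide knob. It cannot move
- knob_grip (a point): Middle of the black slide knob's round grip: a level cylinder along the valve's x axis, 25 mm across, 28 mm long, with a 30 mm rim 4 mm thick at its outer end; axis 50 mm above the counter. At home 68 mm from the valve's axis along the valve's -x, with 20 mm of 10 mm stem between grip and block; all the way out 98 mm. Moves with the knob
- vent_knob (a joint): Travel of the slide knob in m: 0 fully home, 0.030 all the way out (pulled along the valve's -x). A detent holds it at either end: about 7 N to leave an end, up to 9 N on the way, then it snaps to the other end past the middle (0.015)
- vial_a: Bystander: small glass lens vial with a teal cap, 31 mm across, 44 mm high, to the left. Origin: centre of its underside
- vial_b: Bystander: another such vial, 31 mm across, 44 mm high, to the right. Origin: centre of its underside
- lens_case: Bystander: flat white twin lens case, 30 x 62 mm, 18 mm high, nearest the robot. Origin: centre of its underside
- drops: Bystander: slim white drops bottle, 40 mm across, 90 mm high, beyond the canister and valve. Origin: centre of its underside
There are look-alikes about, which are no part of the job. Leave any green look-alike of the cap alone.

How it is judged:
By the outcome, as a careful person would: the job done as asked, in the order asked, and still so for the second after the job is handed in, while the arm keeps its last pose, push and grip.
It also fails if it takes over 58 s, if anything falls off the work surface, if the arm or the gripper's body presses on something with over 40 N, if the wrist force passes 120 N, or if a joint passes its speed limit or range.

## Working session

There is one attempt and no reset: what is moved stays moved. The work goes in short steps, Python scripts to look and compute and a shell command to move; the robot and the scene stay as the last step left them, time stands still between calls to the robot, and variables do not carry over. Pictures are saved under pics/ and viewed, at most 10 in all, crops included, and the job is handed in when it is done.

```bash
ls; mkdir -p pics; cat > h.py <<'E'
import numpy as np, cv2
from station import sense, eyes, job
def cloud(s):
    h,w=s["range_z"].shape; f=h/2/np.tan(np.radians(s["fov_y"])/2)
    u,v=np.meshgrid(np.arange(w),np.arange(h)); z=s["range_z"]
    P=np.stack([(u-s["cx"])/f*z,(v-s["cy"])/f*z,z],-1)
    W=(P-s["t"])@np.asarray(s["R"]); W[z<=0]=np.nan
    return W
E
python3 - <<'E'
from h import *
for n in("scene","side"):
    s=eyes.snapshot(n); np.savez(n,**s); cv2.imwrite(f"pics/{n}0.png",s["pixels"][...,::-1]); print(n,s["fov_y"],s["cx"],s["cy"],-np.array(s["R"]).T@s["t"])
print(sense())
E
```

```text
pics
scene 55.90132460508504 320.4357279539113 198.5457133742347 [1.21647865 0.30821613 0.85311383]
side 50.85776162683915 317.45094144798264 195.3560670583673 [ 0.45512839 -0.89388456  0.69647315]
{'t': 0.1, 'q': array([ 1.04449469e+00,  5.28358641e-01,  1.43377125e+00, -1.66901505e-05,
        1.18140785e+00, -1.78499371e-01]), 'qd': array([-0.00160024, -0.0024055 , -0.00224757,  0.00141034, -0.00115137,
       -0.00190908]), 'tau': array([-1.09568140e-03, -4.43304670e+01, -1.78583944e+01, -3.01713344e-04,
        3.93927228e-03, -1.14902008e-06]), 'tcp_pos': array([0.21268934, 0.58705788, 0.25244131]), 'tool_rot': array([ 1.73022739e-01,  9.84917350e-01, -9.15439910e-04, -3.28431574e-04]), 'force': array([ 0.4726034 , -0.3355416 ,  0.08371625]), 'ft_torque': array([ 0.03453867,  0.00891154, -0.06566642]), 'gripper_force': 0.0, 'finger_gap': 0.9982893940637969}
```

View pics/scene0.png

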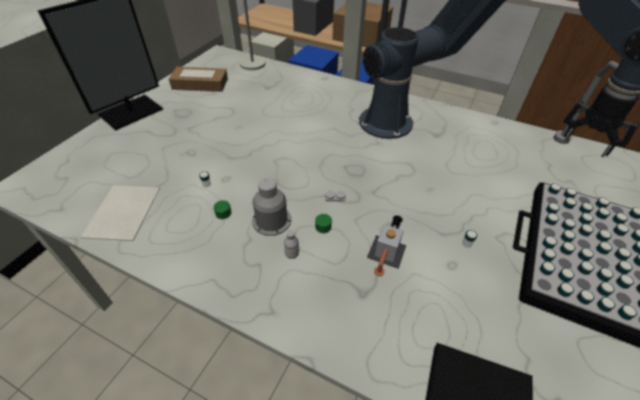

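View pics/side0.png

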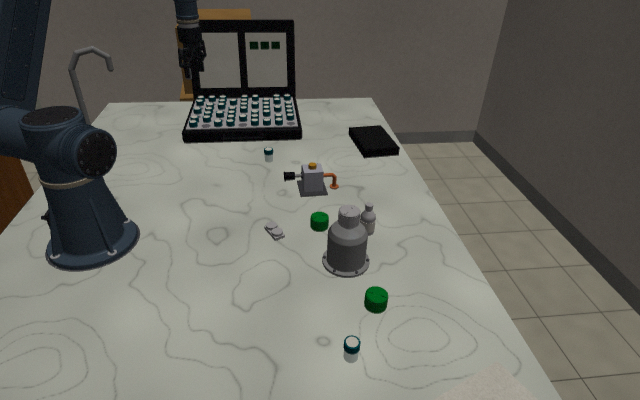

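Scene picture: canister at (270,208) with the white/grey cap at (267,186). The valve block is at (388,240), its black knob at (397,221) and the pipe at (381,265). Side picture: cap at (349,214), knob at (289,176), stud at (312,166). Cap candidates are the white one on the canister and the green ones at scene (222,209) and (323,223). The white one fits, because it sits on the canister neck and isn't green.

```bash
python3 - <<'E'
from h import *
for n,bc,bv in(("scene",(235,165,310,250),(355,205,420,285)),("side",(310,195,385,285),(275,155,345,200))):
    s=dict(np.load(n+".npz")); W=cloud(s); I=s["pixels"]; H=cv2.cvtColor(I,cv2.COLOR_RGB2HSV)
    def sub(b): 
        x0,y0,x1,y1=b; return W[y0:y1,x0:x1].reshape(-1,3),H[y0:y1,x0:x1].reshape(-1,3)
    P,h=sub(bc); m=(P[:,2]>.147)&(P[:,2]<.165); T=P[m]; print(n,"cap",len(T),np.median(T,0),T.min(0),T.max(0))
    c,r=cv2.minEnclosingCircle(T[:,:2].astype(np.float32)*1000);print(" circ",c,r)
    P,h=sub(bv)
    def rep(t,m): T=P[m]; T=T[~np.isnan(T[:,0])]; print("",t,len(T),np.median(T,0).round(4),T.min(0).round(3),T.max(0).round(3)) if len(T) else print(t,0)
    rep("top",(P[:,2]>.069)&(P[:,2]<.079)); T=P[(P[:,2]>.069)&(P[:,2]<.078)]
    if len(T)>5: print("  rect",cv2.minAreaRect(T[:,:2].astype(np.float32)*1000))
    rep("stud",(P[:,2]>.082)&(P[:,2]<.092))
    k=(h[:,2]<45)&(P[:,2]>.025)&(P[:,2]<.07); rep("knob",k)
    T=P[k]; 
    if len(T)>5: print("  line",cv2.fitLine(T[:,:2].astype(np.float32),cv2.DIST_L2,0,.01,.01).ravel(), cv2.minAreaRect(T[:,:2].astype(np.float32)*1000))
    rep("foot",(P[:,2]>.003)&(P[:,2]<.012)&(h[:,2]<110))
    T=P[(P[:,2]>.003)&(P[:,2]<.012)&(h[:,2]<110)]
    if len(T)>5: print("  rect",cv2.minAreaRect(T[:,:2].astype(np.float32)*1000))
    x0,y0,x1,y1=bv; a=cv2.resize(I[y0-5:y1,x0-10:x1+10],None,fx=5,fy=5); x0,y0,x1,y1=bc; b=cv2.resize(I[y0:y1,x0:x1],None,fx=4,fy=4)
    hh=max(a.shape[0],b.shape[0]); a,b=[cv2.copyMakeBorder(q,0,hh-q.shape[0],0,0,0) for q in(a,b)]
    cv2.imwrite(f"pics/crop_{n}.png",np.hstack([a,b])[...,::-1]); print(a.shape,b.shape)
# bystanders
s=dict(np.load("scene.npz"));W=cloud(s)
for nm,(u,v) in dict(vA=(205,177),vB=(470,236),case=(335,197),drops=(291,243),g1=(222,208),g2=(323,222)).items(): print(nm,np.nanmedian(W[v-2:v+3,u-2:u+3].reshape(-1,3),0).round(3))
E
```

```text
scene cap 200 [ 0.63135934 -0.12881088  0.15238929] [ 0.60245841 -0.15459806  0.14711246] [ 0.65289778 -0.10619075  0.15556721]
 circ (628.3275756835938, -129.02366638183594) 25.936689376831055
 top 305 [0.5914 0.2132 0.0726] [0.551 0.183 0.069] [0.613 0.238 0.078]
  rect ((582.6729125976562, 210.7793426513672), (62.193519592285156, 53.756126403808594), 3.841217279434204)
 stud 58 [0.5821 0.2115 0.0846] [0.571 0.2   0.082] [0.595 0.222 0.088]
 knob 63 [0.516  0.2083 0.0593] [0.5   0.197 0.051] [0.529 0.217 0.064]
  line [0.9975574  0.0698518  0.5154969  0.20819278] ((514.8263549804688, 208.54290771484375), (28.2352352142334, 19.898347854614258), 6.223349094390869)
 foot 322 [0.6042 0.2252 0.0049] [0.542 0.166 0.003] [0.659 0.256 0.012]
  rect ((601.154052734375, 211.34811401367188), (115.72440338134766, 88.6146011352539), 3.114924430847168)
(425, 425, 3) (425, 300, 3)
side cap 251 [ 0.62664251 -0.13796875  0.15377068] [ 0.60382796 -0.1578544   0.14722837] [ 0.65089207 -0.11095348  0.15803   ]
 circ (626.7669067382812, -133.11813354492188) 24.969324111938477
 top 163 [0.5768 0.1975 0.0744] [0.551 0.178 0.069] [0.612 0.236 0.079]
  rect ((582.0931396484375, 207.00904846191406), (56.73963165283203, 61.968544006347656), 87.98072052001953)
 stud 35 [0.5821 0.204  0.0862] [0.571 0.197 0.082] [0.594 0.22  0.088]
 knob 83 [0.5112 0.1977 0.0575] [0.496 0.186 0.045] [0.552 0.21  0.064]
  line [0.9969363  0.07821747 0.51374847 0.19832061] ((524.3192138671875, 199.06307983398438), (22.213930130004883, 57.024932861328125), 86.53047180175781)
 foot 235 [0.5736 0.1828 0.0067] [0.504 0.161 0.003] [0.657 0.35  0.012]
  rect ((562.6414794921875, 239.02096557617188), (115.78585052490234, 188.90975952148438), 32.911888122558594)
(360, 450, 3) (360, 300, 3)
vA [ 0.598 -0.388  0.04 ]
vB [0.463 0.403 0.042]
case [ 0.467 -0.     0.01 ]
drops [ 0.716 -0.013  0.063]
g1 [ 0.677 -0.267  0.033]
g2 [0.593 0.021 0.033]
```

View pics/crop_scene.png

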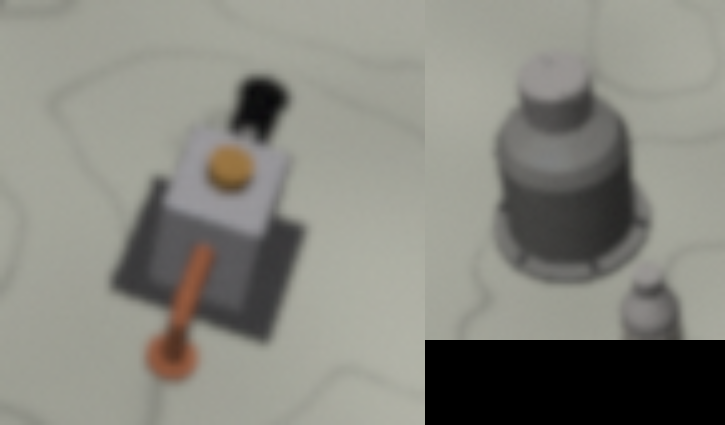

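The scene crop confirms both targets: the black knob (about 260,105 in the crop) on the block's robot-side face, and a white cap with a ribbed skirt on the canister (555,85). The valve is at about (0.582, 0.208) with yaw 3.6°. That puts the knob near (0.514, 0.204) and the cap near (0.6275, -0.131).

```bash
cat >> h.py <<'E'
from scipy.spatial.transform import Rotation as Ro
def go(p,yawdeg=None):
    "shift in tool axes and turn about tool z to reach TCP p with tool y at yawdeg"
    s=sense(); R=Ro.from_quat(s["tool_rot"]).as_matrix(); d=R.T@(np.array(p)-s["tcp_pos"])
    y=np.degrees(np.arctan2(R[1,1],R[0,1])); t=0 if yawdeg is None else -np.radians((yawdeg-y+180)%360-180)
    print("shift",d.round(4),"turn",round(t,3),"yaw",round(y,1),"q6",s["q"][5].round(2))
E
python3 -c "
from h import *
go([.515,.204,.16],93.6)"
```

```text
shift [-0.4148 -0.2569  0.0928] turn -0.411 yaw 70.1 q6 -0.18
```

```bash
T="python3 -m pendant"; python3 -m pendant '-0.1 -0.06 0 -0.1 1; -0.2 -0.12 0 -0.2 1; -0.3 -0.19 0.03 -0.3 1; -0.415 -0.257 0.06 -0.411 1; -0.415 -0.257 0.093 -0.411 1; -0.415 -0.257 0.093 -0.411 1; -0.415 -0.257 0.093 -0.411 1; -0.415 -0.257 0.093 -0.411 1; -0.415 -0.257 0.093 -0.411 1; -0.415 -0.257 0.093 -0.411 1; -0.415 -0.257 0.093 -0.411 1; -0.415 -0.257 0.093 -0.411 1; -0.415 -0.257 0.093 -0.411 1; -0.415 -0.257 0.093 -0.411 1'
python3 - <<'E'
from h import *
go([.515,.204,.053],93.6)
s=sense(); w=eyes.snapshot("wrist"); cv2.imwrite("pics/w1.png",w["pixels"][...,::-1])
f=200/np.tan(np.radians(w["fov_y"])/2); HE=np.array(w["hand_eye"]); R=Ro.from_quat(s["tool_rot"]).as_matrix()
I=cv2.cvtColor(w["pixels"],cv2.COLOR_RGB2HSV); z=w["range_z"]
v,u=np.nonzero((z>0)&(z<.5)); x=u-w["cx"];y=v-w["cy"];r=np.hypot(x,y)+1e-9;th=r/f;zz=z[v,u]
ok=th<1.4; v,u,x,y,r,th,zz=[a[ok] for a in(v,u,x,y,r,th,zz)]
C=np.stack([x/r*np.tan(th)*zz,y/r*np.tan(th)*zz,zz,np.ones_like(zz)])
P=((HE@C)[:3].T)@R.T+s["tcp_pos"]; h=I[v,u]
k=(h[:,2]<45)&(P[:,2]>.03)&(P[:,2]<.072)&(abs(P[:,0]-.51)<.05)&(abs(P[:,1]-.204)<.04)
T=P[k]; print(len(T),T.min(0),T.max(0)); print(cv2.minAreaRect((T[:,:2]*1000).astype(np.float32)))
k=(P[:,2]>.068)&(P[:,2]<.079)&(abs(P[:,0]-.58)<.06)&(abs(P[:,1]-.204)<.06)
T=P[k]; print(len(T)); print(cv2.minAreaRect((T[:,:2]*1000).astype(np.float32)) if len(T) else 0)
E
```

```text
t: 1.5
tcp_pos: [0.5144, 0.2058, 0.1606]
tool_rot: [-0.033, 0.999, 0.0, -0.0]
force: [0.1, -0.3, 0.3]
finger_gap: 0.999
gripper_force: 0.0
shift [-0.0005 -0.0019  0.1076] turn 0.002 yaw 93.7 q6 -1.46
1526 [0.49419521 0.19207987 0.03338617] [0.55209135 0.21930399 0.06627349]
((523.0906982421875, 206.25218200683594), (57.37680435180664, 26.30527687072754), 2.1181507110595703)
3245
((580.2831420898438, 209.78143310546875), (60.682796478271484, 54.12380599975586), 2.914987802505493)
```

View pics/w1.png

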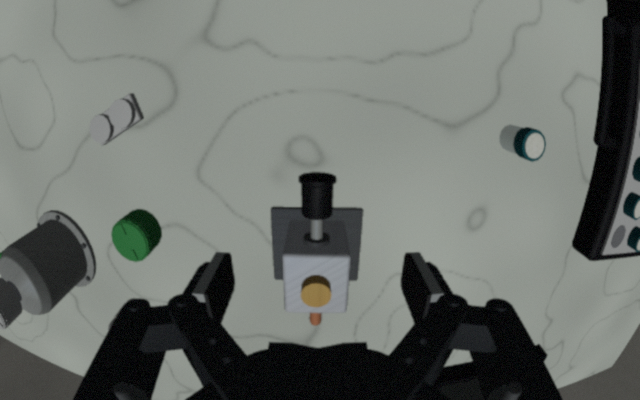

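The wrist picture shows the knob at (318,195) centred between the open fingers, with the block behind it. Knob centre is about (0.512, 0.206), so I'm descending and gripping it.

```bash
python3 -m pendant '0.001 0 0.04 0 1; 0.001 0 0.08 0 1; 0.001 0 0.107 0 1; 0.001 0 0.107 0 1; 0.001 0 0.107 0 1; 0.001 0 0.107 0 0; 0.001 0 0.107 0 0; 0.001 0 0.107 0 0; 0.001 0 0.107 0 0; 0.001 0 0.107 0 0; 0.001 0 0.107 0 0; 0.001 0 0.107 0 0; 0.001 0 0.107 0 0; 0.001 0 0.107 0 0; 0.001 0 0.107 0 0' 60
python3 -c "
from h import *
go([.513-.030,.206-.0017,.053],93.2)"
```

```text
t: 3.05
tcp_pos: [0.5149, 0.2053, 0.0544]
tool_rot: [-0.031, 1.0, 0.001, 0.001]
force: [-0.6, 2.6, 4.3]
finger_gap: 0.273
gripper_force: 58.5
shift [0.0319 0.0009 0.0014] turn 0.006 yaw 93.5 q6 -1.46
```

```bash
python3 -m pendant '0.005 0 0 0 0; 0.01 0 0 0 0; 0.015 0 0 0 0; 0.02 0 0 0 0; 0.025 0 0 0 0; 0.03 0 0 0 0; 0.033 0 0 0 0; 0.033 0 0 0 0; 0.033 0 0 0 0; 0.033 0 0 0 0'
cat >> h.py <<'E'
def look(fn):
    s=sense(); w=eyes.snapshot("wrist"); cv2.imwrite(fn,w["pixels"][...,::-1])
    f=200/np.tan(np.radians(w["fov_y"])/2); HE=np.array(w["hand_eye"]); R=Ro.from_quat(s["tool_rot"]).as_matrix()
    z=w["range_z"]; v,u=np.nonzero((z>0)&(z<.5)); x=u-w["cx"];y=v-w["cy"];r=np.hypot(x,y)+1e-9;th=r/f
    ok=th<1.4; v,u,x,y,r,th=[a[ok] for a in(v,u,x,y,r,th)]; zz=z[v,u]
    C=np.stack([x/r*np.tan(th)*zz,y/r*np.tan(th)*zz,zz,np.ones_like(zz)])
    return ((HE@C)[:3].T)@R.T+s["tcp_pos"], cv2.cvtColor(w["pixels"],cv2.COLOR_RGB2HSV)[v,u]
E
python3 - <<'E'
from h import *
go([0,0,0]); P,h=look("pics/w2.png")
T=P[(h[:,2]<45)&(P[:,2]>.035)&(P[:,2]<.067)&(abs(P[:,0]-.5)<.06)&(abs(P[:,1]-.204)<.011)]; print(np.percentile(T[:,0],[0,1,5,50]))
E
```

```text
t: 4.05
tcp_pos: [0.4849, 0.2037, 0.0545]
tool_rot: [-0.031, 1.0, 0.001, 0.004]
force: [2.9, 5.2, 3.2]
finger_gap: 0.27
gripper_force: 59.2
shift [ 0.4969 -0.1736  0.0501] turn 0 yaw 93.5 q6 -1.45
[0.46371571 0.46427058 0.46469462 0.47345911]
```

The knob moved out 30 mm (rim from 0.494 to 0.464). Pushing it home.

```bash
python3 -m pendant '-0.005 0 0 0 0; -0.01 0 0 0 0; -0.015 0 0 0 0; -0.02 0 0 0 0; -0.025 0 0 0 0; -0.03 0 0 0 0; -0.034 0 0 0 0; -0.036 0 0 0 0; -0.036 0 0 0 0; -0.036 0 0 0 0; -0.036 0 0 0 0'
python3 - <<'E'
from h import *
P,h=look("pics/w3.png")
T=P[(h[:,2]<45)&(P[:,2]>.035)&(P[:,2]<.067)&(abs(P[:,0]-.5)<.06)&(abs(P[:,1]-.204)<.011)]; print(np.percentile(T[:,0],[0,1,5,50]))
E
```

```text
t: 5.2
tcp_pos: [0.515, 0.2053, 0.0544]
tool_rot: [-0.031, 1.0, 0.0, -0.002]
force: [-5.5, 3.8, 12.5]
finger_gap: 0.272
gripper_force: 60.4
[0.49384183 0.49448841 0.49483414 0.50581342]
```

Back at 0.494, so the knob is fully home. Releasing and lifting.

```bash
python3 -m pendant '0.003 0 0 0 0; 0.003 0 0 0 1; 0.003 0 0 0 1; 0.003 0 0 0 1; 0.003 0 0 0 1; 0.003 0 0 0 1; 0.003 0 0 0 1; 0.003 0 0 0 1; 0.003 0 -0.05 0 1; 0.003 0 -0.1 0 1; 0.003 0 -0.15 0 1; 0.003 0 -0.19 0 1; 0.003 0 -0.19 0 1; 0.003 0 -0.19 0 1'
python3 - <<'E'
from h import *
P,h=look("pics/w4.png")
T=P[(h[:,2]<45)&(P[:,2]>.035)&(P[:,2]<.067)&(abs(P[:,0]-.51)<.05)&(abs(P[:,1]-.204)<.02)]; print(np.percentile(T[:,0],[0,1,5,50]))
go([.6275,-.131,.245],10)
E
```

```text
t: 6.65
tcp_pos: [0.5147, 0.2045, 0.2444]
tool_rot: [-0.032, 0.999, 0.0, 0.001]
force: [-0.4, -0.5, -0.5]
finger_gap: 1.001
gripper_force: 0.0
[0.4941064  0.49469595 0.4953188  0.51026983]
shift [-0.0923 -0.3418 -0.0022] turn 1.46 yaw 93.6 q6 -1.46
```

```bash
python3 -m pendant '-0.012 -0.04 0 0.15 1; -0.024 -0.08 0 0.3 1; -0.036 -0.12 0 0.45 1; -0.048 -0.16 0 0.6 1; -0.06 -0.2 0 0.75 1; -0.07 -0.24 0 0.9 1; -0.08 -0.28 0 1.05 1; -0.09 -0.32 0 1.2 1; -0.092 -0.342 0 1.35 1; -0.092 -0.342 0 1.46 1; -0.092 -0.342 0 1.46 1; -0.092 -0.342 0 1.46 1; -0.092 -0.342 0 1.46 1'
python3 - <<'E'
from h import *
P,h=look("pics/w5.png")
m=(P[:,2]>.14)&(P[:,2]<.165)&(np.hypot(P[:,0]-.6275,P[:,1]+.131)<.04); T=P[m]
print(len(T),np.median(T,0),T.min(0),T.max(0),cv2.minEnclosingCircle((T[:,:2]*1000).astype(np.float32)))
m=(P[:,2]>.001)&(P[:,2]<.012)&(np.hypot(P[:,0]-.6275,P[:,1]+.131)<.07)&(h[:,2]<110); T=P[m]; print(len(T),cv2.minEnclosingCircle((T[:,:2]*1000).astype(np.float32)))
go([.6275,-.131,.138],10)
E
```

```text
t: 8.0
tcp_pos: [0.6274, -0.1301, 0.2422]
tool_rot: [0.642, 0.767, -0.0, -0.001]
force: [-0.5, 0.5, 0.3]
finger_gap: 1.003
gripper_force: 0.0
3445 [ 0.62753063 -0.12886334  0.15383305] [ 0.60352754 -0.15610456  0.14002076] [ 0.65249727 -0.1071247   0.15718164] ((627.9990844726562, -131.82708740234375), 24.98217010498047)
498 ((627.6141967773438, -127.86164093017578), 56.48489761352539)
shift [-9.000e-04 -1.000e-04  1.046e-01] turn 0.002 yaw 10.1 q6 -0.55
```

View pics/w5.png

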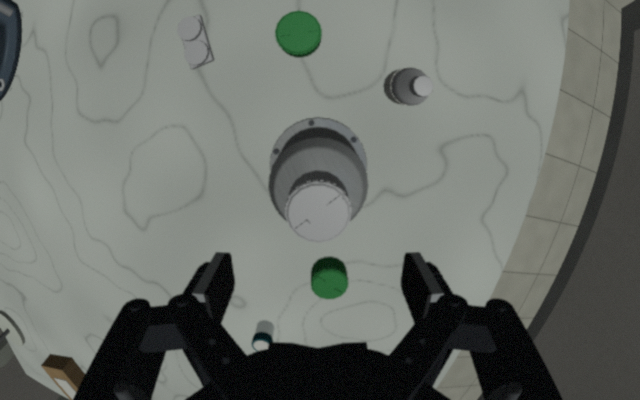

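The wrist picture shows the white cap with its two bars at (319,211), on the canister between the fingers. The green look-alikes are at (298,34) and (329,278), clear of it. One refinement of the cap centre before descending.

```bash
python3 - <<'E'
from h import *
P,h=look("pics/w6.png")
m=(P[:,2]>.151)&(P[:,2]<.158)&(np.hypot(P[:,0]-.6275,P[:,1]+.131)<.04); T=P[m]
a,b=np.percentile(T,[1,99],axis=0); print(T[:,2].mean(),T.mean(0),(a+b)/2,b-a,cv2.fitEllipse(cv2.convexHull((T[:,:2]*1e3).astype(np.float32))))
E
```

```text
0.1538689070549796 [ 0.62784435 -0.13071114  0.15386891] [ 0.62802314 -0.13167618  0.15390497] [0.04499417 0.04532151 0.00456447] ((628.1229248046875, -132.14036560058594), (48.36971664428711, 49.285037994384766), 9.263815879821777)
```

```bash
python3 -m pendant '-0.002 0 0.04 0 1; -0.002 0 0.08 0 1; -0.002 0 0.104 0 1; -0.002 0 0.104 0 1; -0.002 0 0.104 0 1; -0.002 0 0.104 0 0; -0.002 0 0.104 0 0; -0.002 0 0.104 0 0; -0.002 0 0.104 0 0; -0.002 0 0.104 0 0; -0.002 0 0.104 0 0; -0.002 0 0.104 0 0; -0.002 0 0.104 0 0; -0.002 0 0.104 0 0' 90
```

```text
t: 9.5
tcp_pos: [0.629, -0.1333, 0.1412]
tool_rot: [0.643, 0.766, 0.0, 0.001]
force: [-1.0, -0.4, 6.5]
finger_gap: 0.543
gripper_force: 91.1
```

```bash
python3 -m pendant '0 0 0.002 0 0; 0 0 0.004 0 0; 0 0 0.006 0 0; 0 0 0.006 0 0; 0 0 0.006 0 0'
```

```text
t: 10.0
tcp_pos: [0.6291, -0.1334, 0.1366]
tool_rot: [0.643, 0.766, 0.0, 0.001]
force: [-2.8, -0.0, 12.8]
finger_gap: 0.542
gripper_force: 92.0
```

Pressed about 4.6 mm at 13 N. Twisting anticlockwise.

```bash
python3 -m pendant '0 0 0 -0.1 0; 0 0 0 -0.2 0; 0 0 0 -0.3 0; 0 0 0 -0.4 0; 0 0 0 -0.5 0; 0 0 0 -0.6 0; 0 0 0 -0.7 0; 0 0 0 -0.7 0; 0 0 0 -0.7 0'
```

```text
t: 10.9
tcp_pos: [0.6301, -0.1337, 0.1369]
tool_rot: [0.341, 0.94, -0.0, 0.003]
force: [-2.2, 0.9, 12.0]
finger_gap: 0.546
gripper_force: 91.8
```

```bash
python3 -m pendant '0 0 0 -0.1 0; 0 0 0 -0.2 0; 0 0 0 -0.3 0; 0 0 0 -0.4 0; 0 0 0 -0.5 0; 0 0 0 -0.6 0; 0 0 0 -0.7 0; 0 0 0 -0.8 0; 0 0 0 -0.9 0; 0 0 0 -0.9 0; 0 0 0 -0.9 0'
python3 - <<'E'
from h import *
print(sense()["ft_torque"]); go([0,0,0])
w=eyes.snapshot("wrist")["pixels"][...,::-1]; o=cv2.imread("pics/w5.png")
a=cv2.resize(w[200:400,220:420],None,fx=2.5,fy=2.5)
cv2.imwrite("pics/w7.png",a)
E
```

```text
t: 12.0
tcp_pos: [0.6303, -0.1334, 0.1369]
tool_rot: [-0.102, 0.995, -0.001, 0.003]
force: [-1.3, 1.2, 12.3]
finger_gap: 0.545
gripper_force: 91.7
[0.17319781 0.23798679 0.08110081]
shift [0.5911 0.2583 0.133 ] turn 0 yaw 101.7 q6 -2.16
```

View pics/w7.png

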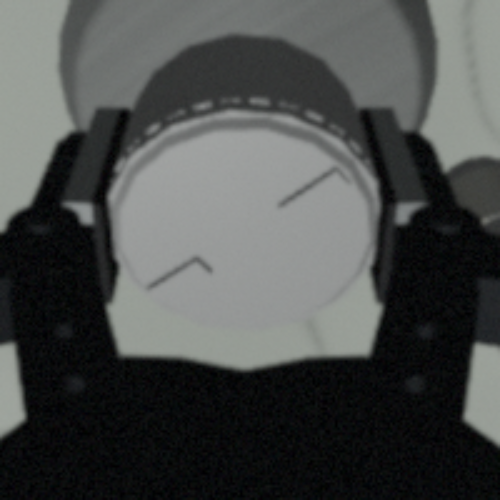

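The crop shows the bars at the same angle to the fingers as before the twist, so the cap turned about 92° with the gripper. Lifting straight up.

```bash
python3 -m pendant '0 0 -0.005 0 0; 0 0 -0.01 0 0; 0 0 -0.015 0 0; 0 0 -0.02 0 0; 0 0 -0.025 0 0; 0 0 -0.03 0 0; 0 0 -0.045 0 0; 0 0 -0.06 0 0; 0 0 -0.08 0 0; 0 0 -0.1 0 0; 0 0 -0.12 0 0; 0 0 -0.12 0 0; 0 0 -0.12 0 0; 0 0 -0.12 0 0; 0 0 -0.12 0 0'
python3 - <<'E'
from h import *
print(sense()["force"],sense()["tool_rot"])
s=eyes.snapshot("side"); a=s["pixels"][100:300,240:440,::-1]; cv2.imwrite("pics/s8.png",cv2.resize(a,None,fx=2.5,fy=2.5))
s=eyes.snapshot("scene"); W=cloud(s)
for nm,(u,v) in dict(vA=(205,177),vB=(470,236),case=(335,197),drops=(291,243),g1=(222,208),g2=(323,222)).items(): print(nm,np.nanmedian(W[v-2:v+3,u-2:u+3].reshape(-1,3),0).round(3))
P,h=look("pics/w8.png"); T=P[(P[:,2]>.23)&(h[:,2]>90)&(np.hypot(P[:,0]-.63,P[:,1]+.133)<.035)]; print(len(T),np.median(T,0),np.percentile(T,[2,98],axis=0)); A=np.c_[T[:,:2],np.ones(len(T))]; print(np.linalg.lstsq(A,T[:,2],rcond=None)[0])
E
```

```text
t: 13.55
tcp_pos: [0.6276, -0.1328, 0.2519]
tool_rot: [-0.101, 0.995, 0.001, -0.001]
force: [-0.3, 0.6, -0.7]
finger_gap: 0.546
gripper_force: 92.0
[-0.28533728  0.6397973  -0.73691226] [-1.01377829e-01  9.94847031e-01  6.38260572e-04 -1.23013684e-03]
vA [ 0.598 -0.389  0.041]
vB [0.463 0.403 0.043]
case [0.466 0.002 0.01 ]
drops [ 0.715 -0.013  0.062]
g1 [ 0.677 -0.266  0.033]
g2 [0.592 0.02  0.033]
7915 [ 0.62301461 -0.13291687  0.26435188] [[ 0.60439751 -0.15449315  0.26124058]
 [ 0.64711215 -0.11069241  0.26993823]]
[0.00034022 0.01533109 0.26647106]
```

View pics/s8.png

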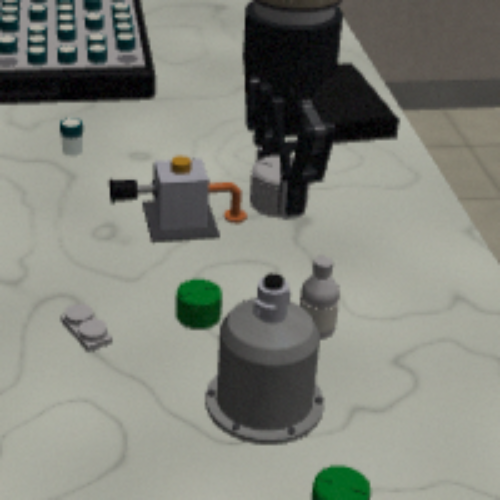

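The side crop shows the bare neck at (273,285) and the cap level in the gripper above it at (270,187). Its underside is at about 0.230 m, 86 mm above the mouth. The bystanders haven't moved and the knob is home.

```bash
python3 -c "
from station import job
print(job.sign_off())"
```

```text
the job is handed in; nothing more can be done
None
```

The job is handed in: I pulled the vent knob all the way out and pushed it home, then unlocked the cap. The gripper holds it level about 86 mm above the canister's mouth, and the vials, lens case and drops bottle have not moved.

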